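Put the washed drip-coffee set back together on its saucer

ROBOT

A 6-joint arm with a two-finger parallel gripper is mounted at the origin on a cart in front of the work surface, level with it; the furniture and walls round the work are solid. World frame = base frame: x ahead of the robot, y to its left, z up, the work surface at z = 0. Lengths are in mm, angles in rad, forces in N, time in s.
With the tool pointing down it reaches from about 350 to 875 mm from the base axis. Payload 4.2 kg.
Tool frame: the origin (TCP) lies on the mounting face of the last link; the fingertips stand 173 mm ahead of it and the grasp point (between the pads) lies 155 mm ahead of it; z points along the fingers, y is the line along which they close (so a half turn about z gives the same grasp; the last joint's range is limited). The gripper opens to 85 mm and grips with 20 to 120 N. Pads are 22 mm wide; open, the fingers measure 114 mm over their backs; the gripper's body (76 mm by 85 mm) begins 54 mm behind the grasp point. The pads swing forward as they close: fully open they stand 13 mm farther back than shut.
Start: joints at [1.543, 0.385, 0.008, 0, -1.194, -0.259], TCP at [176.771, 599.46, 404.712] pointing down, gripper open.
Joint ranges: [-3.14, 3.14], [-1.21, 2.06], [-1.07, 1.41], [-3.16, 2.05], [-2.99, -0.16], [-3.1, 3.1]. Speed limits (rad/s): [2.79, 2.79, 3.14, 3.14, 3.14, 3.14].

INTERFACE

Orientations are given as a unit quaternion [x, y, z, w].
In Python, from bench import arm gives the robot as it stands.
- The arm moves only by the tool carry_out, never from a script. Its argument "rows" is a list of rows, each a list of 7 numbers: the shift along the tool's x, y, z as a fraction of full scale, then the turn, a rotation vector about the tool's x, y, z as a fraction of full scale, then the opening, from -1 (shut) to 1 (fully open). A call has 1 to 12 rows; each row is the pose to reach, as a shift and turn from the pose commanded when the call began, along the tool's axes at that moment, turning the shorter way round; what a row does not reach only later rows make up. Full scale, the value 1, is 20 cm for a shift and pi rad for a turn. A row lasts 1/8 s, in which the tool goes at most 62.5 mm and 10.7 degrees, less where a joint would pass 70% of its speed; a pose out of reach is approached as far as the arm can. A call with a number of a shift or a turn outside -1 to 1 is refused whole. A call with a gripper value outside its range is refused whole. The fingers move at their own pace and stop on an object; the grip force is fixed at half the most. Time passes only in rows, so rows that repeat a pose let the fingers close. It gives the time, the measured TCP pose, the force, the opening and the grip force at its end, in the units of the state.
- arm.read_state(): the state, without advancing time (a new reading comes with each control period).
- arm.get_image(name): name is "scene" or "top" or "wrist"; returns (picture, depth): 384x512x3 uint8, red, green, blue; 384x512 float32, mm along the optical axis (not along the pixel's ray), 0 where there is no reading.
- arm.calibration(name): a dict with "mtx" (3x3 intrinsics, pixels), "k1" (the pictures are not rectified: a ray, as slopes to the right and down, at radius r is drawn at 1 + k1 r^2 times it, then the intrinsics apply), "cam_to_world" (4x4, takes a point from camera to world coordinates). Camera axes: x right, y up, looking along -z (the intrinsics and any distortion apply to the point x, -y, -z); pixel columns grow to the right and rows downward; lengths in mm; the calibration is good to about 2 mm. A picture is of the moment at which its call begins: read the wrist's pose just before it. calibration takes no time and is no camera call; for the wrist camera it gives the pose at the moment of the call.
- arm.job_done(): hands the job in; it is judged then, once.
The state is a dict: "clock": time; "joints": joint angles; "joint_vel": joint speeds; "joint_efforts": joint torques, N m; "position": TCP position; "ee_rot": TCP orientation; "contact_force": force on the tool from outside, world axes, zero at the start; "wrist_torque": the same for the moment, N m; "gripper_width": finger opening in mm; "grasp_force": force on a finger pad.
Only numpy, scipy, OpenCV 4.12 (cv2) and the standard library are available. Lean on these libraries where they do the work, as an engineer would, in place of code of your own. Each camera call takes 0.05 s, during which the arm holds its last target. There are 200 camera calls.

TASK

The drip-coffee set has been washed and dried: please put it back together as one upright stack on its saucer. In this order, stand the larger of the two glasses in the middle of the saucer, set the metal filter (the one with two ears) on that glass with its foot in the mouth, lower the press into the filter until it rests on the bottom, and finally put the lid on so that it sits all the way down. The saucer, the small glass (too narrow for the filter's foot) and the jars, pot and matchbox around stay where they are.

Things in the scene. Friction and masses are not known exactly. Their poses are not given: they have to be found in the camera images.
- saucer: white round saucer, 124 mm across, rim 13 mm high, loose on the table; in its middle a flat well 66 mm across, floor 4 mm above the table, sides sloping up outward. Origin: centre of its underside, z up.
- glass_mid (a point): larger glass: straight clear tumbler, 62 mm outside diameter (54 mm at the foot), 86 mm high, open on top, inner diameter 56 mm, 0.2 kg, upright. The point is on its axis half-way up, 43 mm above its underside. Grip it across the body from above.
- filter_mid (a point): steel filter, 57.5 mm high: chamber 61 mm outside, 56 mm inside, on a brim 92 mm across. Below the brim a foot 7 mm high, tapering 51 to 44 mm, drops into the glass. Point: on the axis, 29 mm above the foot's underside, 28.5 below the rim, 19.5 above the brim, 17.5 above the inner floor. Two ears along its own x axis to 47 mm, 8 mm below to 16 above the point; grip across its y axis. 0.16 kg.
- press_mid (a point): steel press, 66 mm high: perforated disc 51 mm across, 5.5 mm thick, lower edge tapered to 42; 6 mm stem with a knob 13 mm in diameter, 44 to 66 mm above the disc's underside. Point: on the axis, 33 mm above the underside. Grip it by the knob from above. In the filter its knob ends 20 mm above the chamber's rim. 0.08 kg, upright.
- lid_mid (a point): steel lid: flange 71 mm across; below it a lip 7 mm high, tapering 52 to 45 mm, goes inside the filter's chamber, flange on the rim; hollow dome 51 mm wide above, black knob 15 mm in diameter on top. Point: on the axis, 26 mm above the lip's underside, 19 above the flange's underside; the dome's top is 6.5 mm, the knob's top 25.5 mm above it. Grip the knob from above. 0.09 kg.
- small_glass_mid (a point): the small glass: the same clear straight shape but only 47 mm in diameter and 60 mm high (mouth 41 mm). It stays where it is. The point is on its axis half-way up.
- spice_1_mid (a point): spice jar with a yellow cap, 45 mm across and 100 mm high; stays where it is. The point is half-way up.
- jar_small_mid (a point): small round glass jar with a black lid, 51 mm across and 66 mm high; stays where it is. The point is half-way up.
- yoghurt_pot_mid (a point): yoghurt pot, 72 mm across and 71 mm high, standing near the back of the table; stays where it is. The point is half-way up.
- matchbox_mid (a point): matchbox, 36 x 53 x 14 mm, lying flat to the right; stays where it is. The point is its centre.
Mind the look-alikes: they are no part of the job. What is shaped like the part that bears filter_mid but blue or green is not meant.

How it is judged:
By the outcome, as a careful person would: the job done as asked, in the order asked, and still so for the second after the job is handed in, with the robot touching nothing.
It also fails if it takes over 112 s, if anything falls off the work surface, if the arm or the gripper's body presses on something with over 40 N, if the wrist force passes 120 N, or if a joint passes its speed limit or range.

## Working session

There is one attempt and no reset: what is moved stays moved. The work goes in short steps, Python scripts to look and compute and a tool call to move; the robot and the scene stay as the last step left them, time stands still between calls to the robot, and variables do not carry over. Pictures are saved under pics/ and viewed, at most 14 in all, crops included, and the job is handed in when it is done.

Besides the shell and the picture viewer there is one more tool, called as name(argument=value, ...), one argument or row to a line, values as JSON. carry_out: Moves the arm, as the interface text tells. Its arguments: {"type":"object","properties":{"rows":{"type":"array"}},"required":["rows"]}

```bash
mkdir -p pics; ls
cat > h.py <<'E'
import numpy as np, cv2
from bench import arm
def grab(n,save=None):
    c=arm.calibration(n); im,d=arm.get_image(n)
    if save: cv2.imwrite(f'pics/{save}.png',im[:,:,::-1])
    return im,d,c
def pts(d,c):
    M=np.array(c['mtx']);T=np.array(c['cam_to_world'])
    h,w=d.shape; u,v=np.meshgrid(np.arange(w),np.arange(h))
    k=np.array([c['k1'],0,0,0.])
    s=cv2.undistortPoints(np.stack([u,v],-1).reshape(-1,1,2).astype(np.float64),M,k).reshape(h,w,2)
    P=np.stack([s[...,0]*d,-s[...,1]*d,-d],-1)
    W=P@T[:3,:3].T+T[:3,3]; W[d<=0]=np.nan
    return W
E
python3 - <<'E'
from h import *
print(arm.read_state())
for n in("scene","top"):
    im,d,c=grab(n,n+'0'); W=pts(d,c); np.savez(n+'0.npz',im=im,d=d,W=W,T=c['cam_to_world'],M=c['mtx'],k=c['k1']); print(n,c)
E
```

```text
pics
{'clock': 0.0, 'joints': array([ 1.54261579e+00,  3.85556029e-01,  6.62898879e-03, -4.86203581e-04,
       -1.19399394e+00, -2.58594829e-01]), 'joint_vel': array([-1.41102590e-03,  1.36137436e-03, -2.13346555e-04, -5.34145652e-05,
        2.70347175e-05, -5.69592485e-04]), 'joint_efforts': array([ 1.82602946e-05, -3.92288017e+01,  1.88411969e+01,  4.18646783e+00,
       -4.49734333e-03, -2.41246831e-06]), 'position': array([176.69999841, 599.28909107, 403.62462536]), 'ee_rot': array([ 9.89724183e-01, -1.42985531e-01, -1.02337335e-04,  1.08125670e-03]), 'contact_force': array([-0.34733382,  0.10039807,  0.13596466]), 'wrist_torque': array([-0.02466258, -0.0094436 , -0.02234254]), 'grasp_force': 0.0, 'gripper_width': 85.19919242710503}
scene {'mtx': array([[384.32820246,   0.        , 250.14281549],
       [  0.        , 384.32820246, 192.65735281],
       [  0.        ,   0.        ,   1.        ]]), 'k1': -0.016704067854660658, 'cam_to_world': array([[ 1.07250382e-01,  7.50679446e-01, -6.51903156e-01,
        -1.87599615e+02],
       [-9.94159983e-01,  8.88660033e-02, -6.12271249e-02,
        -1.17969010e+02],
       [ 1.19700838e-02,  6.54662664e-01,  7.55826378e-01,
         9.36524121e+02],
       [ 0.00000000e+00,  0.00000000e+00,  0.00000000e+00,
         1.00000000e+00]])}
top {'mtx': array([[431.86196784,   0.        , 267.35205355],
       [  0.        , 431.86196784, 189.51411873],
       [  0.        ,   0.        ,   1.        ]]), 'k1': -0.009260198858529205, 'cam_to_world': array([[ 1.07873508e-02,  9.95065780e-01, -9.86292329e-02,
         4.73432341e+02],
       [-9.99921703e-01,  1.01089516e-02, -7.37544397e-03,
        -6.24744495e+01],
       [-6.34201377e-03,  9.87010720e-02,  9.95096919e-01,
         1.03776118e+03],
       [ 0.00000000e+00,  0.00000000e+00,  0.00000000e+00,
         1.00000000e+00]])}
```

View pics/top0.png

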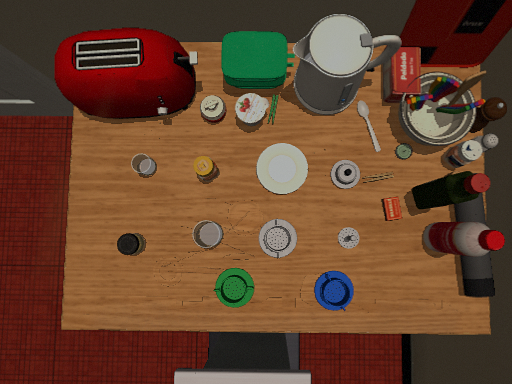

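View pics/scene0.png

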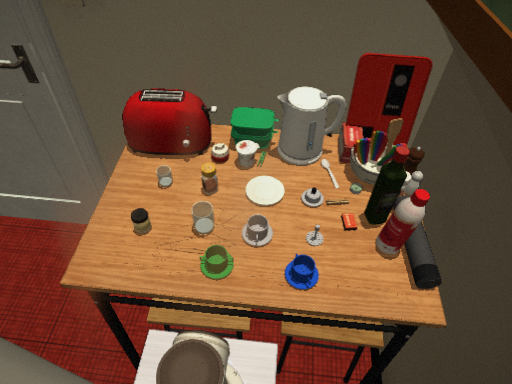

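Run:
```python
from h import *
z=np.load('top0.npz'); W=z['W']; im=z['im']
crop=cv2.resize(im[130:275,180:380,::-1],None,fx=4,fy=4,interpolation=cv2.INTER_CUBIC); cv2.imwrite('pics/crop0.png',crop)
def circ(P):
    (x,y),r=cv2.minEnclosingCircle(P[:,:2].astype(np.float32)); return np.round([x,y,r],1)
for n,(u,v),r in [('saucer',(282,168),32),('lid',(345,174),18),('filter',(278,238),26),('press',(348,238),15),('glass',(207,234),22),('small',(144,165),16),('table',(310,210),6)]:
    p=W[v-r:v+r+1,u-r:u+r+1].reshape(-1,3); p=p[~np.isnan(p[:,0])]
    print(n,len(p),np.round(W[v,u],1)); 
    h,e=np.histogram(p[:,2],np.arange(-6,105,3)); print({int(a):int(b) for a,b in zip(e,h) if b})
for n in('top','scene'):
  z=np.load(n+'0.npz'); W=z['W']
  for nm,c,r,zs in [('saucer',(0,0),0,0)]: pass
```

```text
saucer 4207 [ 6.292e+02 -8.980e+01 -4.000e-01]
{-6: 289, -3: 1217, 0: 873, 3: 547, 6: 468, 9: 567, 12: 216, 15: 24}
lid 1358 [ 610.8 -235.9   37.4]
{-6: 80, -3: 396, 0: 209, 3: 32, 6: 144, 9: 135, 12: 24, 15: 15, 18: 8, 21: 9, 24: 7, 27: 68, 30: 138, 33: 52, 36: 4, 39: 1, 42: 3, 45: 3, 48: 18, 51: 10, 54: 1}
filter 2799 [460.3 -81.3   9.3]
{-6: 175, -3: 900, 0: 499, 3: 68, 6: 343, 9: 490, 12: 157, 15: 9, 18: 3, 21: 4, 24: 5, 27: 1, 30: 6, 33: 5, 36: 1, 39: 8, 42: 16, 45: 10, 48: 1, 51: 9, 54: 51, 57: 28, 60: 5}
press 957 [ 462.2 -245.6   16.2]
{-6: 72, -3: 324, 0: 232, 3: 203, 6: 85, 9: 4, 12: 1, 15: 1, 27: 1, 30: 1, 51: 2, 54: 1, 57: 2, 60: 5, 63: 15, 66: 6}
glass 2019 [467.9  86.9  10.7]
{-6: 168, -3: 697, 0: 426, 3: 110, 6: 195, 9: 70, 12: 13, 15: 8, 18: 9, 21: 8, 24: 11, 27: 8, 30: 9, 33: 5, 36: 13, 39: 12, 42: 7, 45: 9, 48: 6, 51: 10, 54: 10, 57: 10, 60: 14, 63: 13, 66: 7, 69: 4, 72: 13, 75: 13, 78: 11, 81: 30, 84: 76, 87: 16, 90: 1}
small 1083 [632.1 244.    7.4]
{-6: 97, -3: 346, 0: 181, 3: 35, 6: 71, 9: 34, 12: 16, 15: 11, 18: 16, 21: 17, 24: 14, 27: 14, 30: 11, 33: 19, 36: 21, 39: 12, 42: 13, 45: 19, 48: 18, 51: 16, 54: 24, 57: 51, 60: 22}
table 168 [ 527.8 -157.7    0.8]
{-6: 14, -3: 81, 0: 67, 3: 3}
```

View pics/crop0.png

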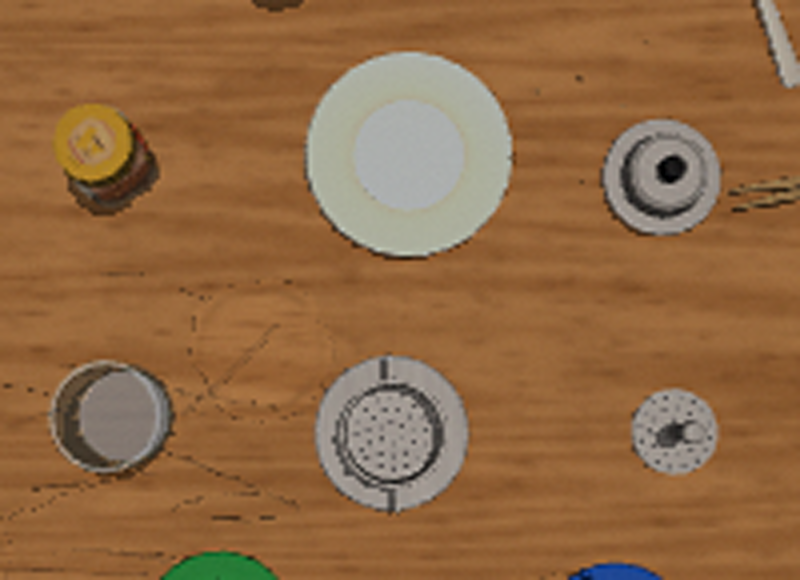

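Candidates, in top-view pixels:
- **Glass:** (207,234) has its rim at 86 mm, so it is the larger one. (144,165) has its rim at 60 mm, so it is the small one.
- **Filter:** (278,238) is plain steel with two ears along world x, so it is the one meant. (234,287) is green and (334,290) is blue, so neither is meant.
- **Other parts:** saucer at (282,168), lid at (345,174), press at (348,238).

The crop confirms all of these. Next I'll measure the centres precisely.

```bash
cat >> h.py <<'E'
from scipy.optimize import least_squares
def onplane(uv,c,z):
    M=np.array(c['mtx']);T=np.array(c['cam_to_world'])
    s=cv2.undistortPoints(np.asarray(uv,np.float64).reshape(-1,1,2),M,np.array([c['k1'],0,0,0.])).reshape(-1,2)
    D=np.c_[s[:,0],-s[:,1],-np.ones(len(s))]@T[:3,:3].T; o=T[:3,3]
    return o+D*((z-o[2])/D[:,2])[:,None]
def fit(P):
    f=least_squares(lambda q:np.hypot(P[:,0]-q[0],P[:,1]-q[1])-q[2],[*P[:,:2].mean(0),30],loss='soft_l1',f_scale=.7)
    return np.round([*f.x,np.sqrt((f.fun**2).mean())],1)
E
python3 - <<'E'
from h import *
z=np.load('top0.npz'); W=z['W']; im=z['im']; c=dict(mtx=z['M'],k1=float(z['k']),cam_to_world=z['T'])
hsv=cv2.cvtColor(im,cv2.COLOR_RGB2HSV); m=(hsv[...,1]<75).astype(np.uint8)
for n,(u,v),r,h,R in [('saucer',(282,168),32,13,62),('lid',(345,174),19,7.5,35.5),('filter',(278,238),26,8.5,46),('press',(348,238),15,5,25.5)]:
    k=np.zeros_like(m); k[v-r:v+r+1,u-r:u+r+1]=m[v-r:v+r+1,u-r:u+r+1]
    cs,_=cv2.findContours(k,cv2.RETR_EXTERNAL,cv2.CHAIN_APPROX_NONE); q=max(cs,key=cv2.contourArea).reshape(-1,2)
    print(n,fit(onplane(q,c,h)),'want R',R)
def band(n,cx,cy,r,lo,hi):
    P=np.load(n+'0.npz')['W'].reshape(-1,3); P=P[(P[:,2]>lo)&(P[:,2]<hi)&(np.hypot(P[:,0]-cx,P[:,1]-cy)<r)]; return P
for n in('top','scene'):
    for nm,cx,cy,r,lo,hi in [('glass rim',468,87,55,80,92),('filter rim',460,-81,45,52,64),('lid knob',610,-236,25,45,56),('press knob',462,-245,25,58,70),('small rim',632,244,40,54,65)]:
        P=band(n,cx,cy,r,lo,hi); 
        if len(P)>5: print(n,nm,len(P),fit(P),np.round(np.median(P,0),1))
E
```

```text
saucer [ 6.272e+02 -8.850e+01  6.090e+01  6.000e-01] want R 62
lid [ 6.153e+02 -2.410e+02  3.410e+01  6.000e-01] want R 35.5
filter [460.8 -80.   44.4   0.7] want R 46
press [ 463.4 -247.7   24.2    0.7] want R 25.5
top glass rim 127 [469.1  78.4  29.3   1. ] [470.8  81.5  85. ]
top filter rim 92 [461.  -80.   29.    0.7] [459.8 -81.5  56.5]
top lid knob 32 [ 614.8 -241.1    5.     1.7] [ 615.  -240.6   50.2]
top press knob 27 [ 463.6 -248.     4.5    1.5] [ 462.8 -247.7   64.6]
top small rim 97 [629.  236.1  21.8   1.1] [631.6 238.4  58.4]
scene glass rim 113 [469.2  78.9  29.3   1.2] [470.2  76.2  85.5]
scene filter rim 87 [461.5 -79.7  29.1   1.3] [462.  -78.2  56.5]
scene lid knob 18 [ 615.3 -240.7    5.6    1.7] [ 613.1 -240.1   51.4]
scene press knob 17 [ 463.7 -247.7    4.7    1.3] [ 462.  -248.9   65.5]
scene small rim 67 [629.4 236.8  21.8   1.4] [629.9 237.1  58.8]
```

carry_out(
  rows=[
    [0,0,0,0,0,-0.0456,1],
    [0,0,0,0,0,-0.0912,1],
    [0,0,0,0,0,-0.0912,1],
  ],
)

```text
clock: 0.48
position: [176.7, 599.4, 404.2]
ee_rot: [1.0, -0.001, -0.0, 0.001]
contact_force: [-0.3, -0.1, 0.8]
gripper_width: 85.5
grasp_force: 0.0
```

carry_out(
  rows=[
    [0.125,0.25,0,0,0,0,1],
    [0.25,0.5,0,0,0,0,1],
    [0.375,0.75,0,0,0,0,1],
    [0.5,1,0,0,0,0,1],
    [0.5,1,0,0,0,0,1],
  ],
)

```text
clock: 1.1
position: [277.6, 396.4, 405.0]
ee_rot: [1.0, -0.003, -0.0, 0.0]
contact_force: [0.4, 0.3, -0.5]
gripper_width: 85.2
grasp_force: 0.0
```

carry_out(
  rows=[
    [0.125,0.25,0,0,0,0,1],
    [0.25,0.5,0,0,0,0,1],
    [0.375,0.75,0,0,0,0,1],
    [0.5,1,0,0,0,0,1],
    [0.5,1,0,0,0,0,1],
  ],
)

```text
clock: 1.72
position: [377.6, 197.4, 404.7]
ee_rot: [1.0, -0.004, -0.0, 0.0]
contact_force: [0.5, 0.5, 0.7]
gripper_width: 85.3
grasp_force: 0.0
```

carry_out(
  rows=[
    [0.153,0.2,0,0,0,0,1],
    [0.306,0.4,0,0,0,0,1],
    [0.461,0.604,0,0,0,0,1],
    [0.461,0.604,0,0,0,0,1],
    [0.461,0.604,0,0,0,0,1],
    [0.461,0.604,0,0,0,0,1],
  ],
)

```text
clock: 2.48
position: [468.4, 79.8, 404.7]
ee_rot: [1.0, 0.001, 0.0, -0.0]
contact_force: [-1.3, 0.1, 0.0]
gripper_width: 85.7
grasp_force: 0.0
```

Run:
```python
from h import *
for i in range(2): s=arm.read_state(); print(np.round(s['position'],1),np.round(s['ee_rot'],4),np.round(s['joints'],2))
im,d,c=grab('wrist','w1'); W=pts(d,c); print(np.round(c['cam_to_world'],2))
P=W.reshape(-1,3); P=P[(P[:,2]>80)&(P[:,2]<92)&(np.hypot(P[:,0]-469,P[:,1]-79)<45)]; print(len(P), len(P)>5 and fit(P))
```

```text
[468.4  79.8 404.7] [ 1.e+00  8.e-04  0.e+00 -1.e-04] [ 0.51  0.13 -0.34 -0.   -1.1   1.06]
[468.4  79.8 404.7] [ 1.e+00  8.e-04  0.e+00 -1.e-04] [ 0.51  0.13 -0.34 -0.   -1.1   1.06]
[[ 0.0000e+00  9.5000e-01  3.2000e-01  5.5184e+02]
 [-1.0000e+00  0.0000e+00  0.0000e+00  8.0820e+01]
 [-0.0000e+00 -3.2000e-01  9.5000e-01  3.7427e+02]
 [ 0.0000e+00  0.0000e+00  0.0000e+00  1.0000e+00]]
581 [469.7  80.9  29.    1. ]
```

View pics/w1.png

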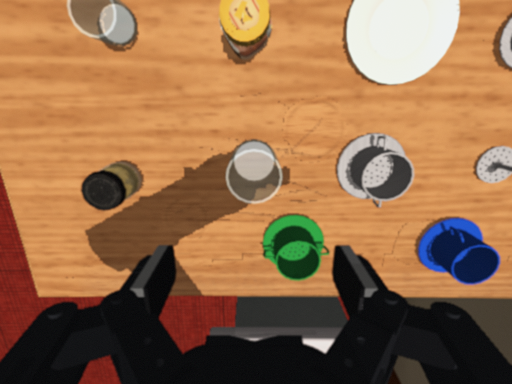

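The wrist view shows the big glass at (254,175), centred between the fingers. That agrees with the fixed cameras to within 2 mm, so I'll go down and grip.

carry_out(
  rows=[
    [0,0,0.2,0,0,0,1],
    [0,0,0.4,0,0,0,1],
    [0,0,0.6,0,0,0,1],
    [0,0,0.75,0,0,0,1],
    [0,0,0.9,0,0,0,1],
    [0,0,1,0,0,0,1],
    [0,0,1,0,0,0,1],
    [0,0,1,0,0,0,1],
  ],
)

```text
clock: 3.52
position: [469.1, 79.3, 205.6]
ee_rot: [1.0, 0.001, 0.001, -0.0]
contact_force: [-0.4, -0.3, 0.4]
gripper_width: 85.4
grasp_force: 0.0
```

carry_out(
  rows=[
    [0,0,0,0,0,0,0.35],
    [0,0,0,0,0,0,0.2],
    [0,0,0,0,0,0,0],
    [0,0,0,0,0,0,-0.2],
    [0,0,0,0,0,0,-0.4],
    [0,0,0,0,0,0,-0.6],
    [0,0,0,0,0,0,-0.6],
    [0,0,0,0,0,0,-0.6],
  ],
)

```text
clock: 4.53
position: [469.2, 78.9, 206.3]
ee_rot: [1.0, 0.0, 0.001, -0.001]
contact_force: [-2.0, 1.9, 6.1]
gripper_width: 61.9
grasp_force: 64.0
```

carry_out(
  rows=[
    [0,0,-0.1,0,0,0,-0.6],
    [0,0,-0.25,0,0,0,-0.6],
    [0,0,-0.45,0,0,0,-0.6],
    [0.1,0.1,-0.6,0,0,0,-0.6],
    [0.23,0.24,-0.6,0,0,0,-0.6],
    [0.37,0.39,-0.6,0,0,0,-0.6],
    [0.51,0.54,-0.6,0,0,0,-0.6],
    [0.65,0.69,-0.6,0,0,0,-0.6],
    [0.75,0.8,-0.6,0,0,0,-0.6],
    [0.79,0.838,-0.6,0,0,0,-0.6],
    [0.79,0.838,-0.6,0,0,0,-0.6],
    [0.79,0.838,-0.6,0,0,0,-0.6],
  ],
)

```text
clock: 6.02
position: [626.1, -88.4, 324.7]
ee_rot: [1.0, 0.0, -0.0, -0.0]
contact_force: [-1.1, -0.3, -1.7]
gripper_width: 61.6
grasp_force: 65.9
```

```bash
cat >> h.py <<'E'
def rim(n,cx,cy,r,lo,hi,save=None):
    im,d,c=grab(n,save); P=pts(d,c).reshape(-1,3); P=P[(P[:,2]>lo)&(P[:,2]<hi)&(np.hypot(P[:,0]-cx,P[:,1]-cy)<r)]
    print(n,len(P),len(P)>5 and (fit(P),np.round(np.median(P,0),1)))
def whitefit(n,u,v,r,h):
    im,d,c=grab(n); hsv=cv2.cvtColor(im,cv2.COLOR_RGB2HSV); m=(hsv[...,1]<75).astype(np.uint8); k=np.zeros_like(m)
    k[v-r:v+r+1,u-r:u+r+1]=m[v-r:v+r+1,u-r:u+r+1]
    cs,_=cv2.findContours(k,cv2.RETR_EXTERNAL,cv2.CHAIN_APPROX_NONE); q=max(cs,key=cv2.contourArea).reshape(-1,2)
    print(fit(onplane(q,c,h)))
E
python3 - <<'E'
from h import *
s=arm.read_state(); print(s['position'],s['contact_force'],s['gripper_width'])
im,d,c=grab('wrist','w2'); W=pts(d,c)
P=W.reshape(-1,3); P=P[~np.isnan(P[:,0])]; q=P[(np.hypot(P[:,0]-627,P[:,1]+88)<40)]
print(len(q),np.histogram(q[:,2],np.arange(90,250,6)))
E
```

```text
[626.06068036 -88.37042001 324.71358726] [-1.12894408 -0.26366888 -1.71310448] 61.59835761729199
35324 (array([   0,    0,    0,    0,    0,   51,  632,  507,  661,  777,  893,
       1078, 1438, 1604, 1827, 2141, 2264, 2043, 2062, 1744,  617,  351,
       2035, 3296, 3790, 2082]), array([ 90,  96, 102, 108, 114, 120, 126, 132, 138, 144, 150, 156, 162,
       168, 174, 180, 186, 192, 198, 204, 210, 216, 222, 228, 234, 240,
       246]))
```

View pics/w2.png

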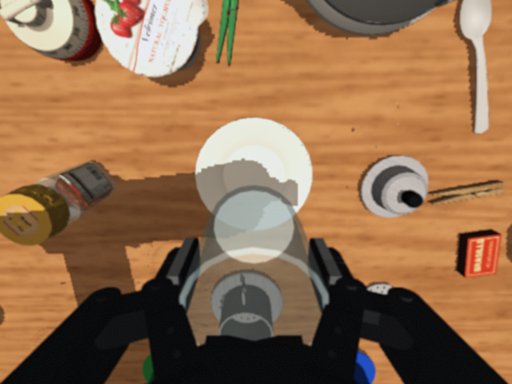

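The glass is held upright between the fingers, with its base over the saucer at about (254,215). I'll lower it slowly and release.

carry_out(
  rows=[
    [0,0,0.15,0,0,0,-0.6],
    [0.003,0,0.3,0,0,0,-0.6],
    [0.003,0,0.42,0,0,0,-0.6],
    [0.003,0,0.5,0,0,0,-0.6],
    [0.003,0,0.54,0,0,0,-0.6],
    [0.003,0,0.56,0,0,0,-0.6],
    [0.003,0,0.57,0,0,0,-0.6],
    [0.003,0,0.575,0,0,0,-0.6],
    [0.003,0,0.58,0,0,0,-0.6],
    [0.003,0,0.58,0,0,0,-0.6],
  ],
)

```text
clock: 7.32
position: [627.6, -89.1, 210.3]
ee_rot: [1.0, 0.0, 0.001, 0.0]
contact_force: [-2.6, 1.6, 5.1]
gripper_width: 62.0
grasp_force: 66.5
```

carry_out(
  rows=[
    [0,0,0,0,0,0,-0.1],
    [0,0,0,0,0,0,0.5],
    [0,0,0,0,0,0,0.7],
    [0,0,0,0,0,0,1],
    [0,0,0,0,0,0,1],
    [0,0,-0.1,0,0,0,1],
    [0,0,-0.3,0,0,0,1],
    [0,0,-0.55,0,0,0,1],
    [0,0,-0.8,0,0,0,1],
    [0,0,-1,0,0,0,1],
    [0,0,-1,0,0,0,1],
    [0,0,-1,0,0,0,1],
  ],
)

```text
clock: 8.82
position: [627.0, -89.0, 408.0]
ee_rot: [1.0, -0.0, -0.001, -0.0]
contact_force: [0.1, -0.1, 0.1]
gripper_width: 85.4
grasp_force: 0.0
```

carry_out(
  rows=[
    [-0.2,-0.01,0,0,0,0,1],
    [-0.4,-0.02,0,0,0,0,1],
    [-0.6,-0.03,0,0,0,0,1],
    [-0.8,-0.04,0,0,0,0,1],
    [-0.831,-0.043,0,0,0,0,1],
    [-0.831,-0.043,0,0,0,0,1],
    [-0.831,-0.043,0,0,0,0,1],
  ],
)

```text
clock: 9.7
position: [462.1, -80.4, 408.2]
ee_rot: [1.0, -0.0, -0.0, 0.0]
contact_force: [-0.2, -0.0, 0.0]
gripper_width: 85.6
grasp_force: 0.0
```

Run:
```python
from h import *
s=arm.read_state(); print(s['position'])
rim('wrist',461,-80,45,52,64); rim('scene',627,-88,45,84,96,'s2');rim('wrist',627,-88,45,84,96); 
im,d,c=grab('top'); P=pts(d,c).reshape(-1,3)
m=(cv2.cvtColor(im,cv2.COLOR_RGB2HSV)[...,1]<75); k=np.zeros_like(m); k[136:201,250:315]=m[136:201,250:315]
q=P[k.ravel()]; q=q[(q[:,2]>9)&(q[:,2]<17)&(np.hypot(q[:,0]-627,q[:,1]+88)>45)]; print(len(q),np.round(q.mean(0),1),fit(q))
```

```text
[462.0999654  -80.3658003  408.16747727]
wrist 403 (array([461.5, -78.2,  28.8,   0.8]), array([456.9, -78.9,  57.4]))
scene 93 (array([627.6, -89.6,  29.1,   1.4]), array([628.6, -89.9,  89. ]))
wrist 429 (array([626.5, -88. ,  29. ,   0.9]), array([605.1, -87.4,  90. ]))
748 [627.4 -89.2  11.4] [627.2 -89.1  55.5   4.5]
```

carry_out(
  rows=[
    [0,0,0.2,0,0,0,1],
    [0,0,0.45,0,0,0,1],
    [0,0,0.7,0,0,0,1],
    [0,0,0.85,0,0,0,1],
    [0,0,0.95,0,0,0,1],
    [0,0,1,0,0,0,1],
    [0,0,1,0,0,0,1],
  ],
)

```text
clock: 10.78
position: [461.4, -80.4, 208.3]
ee_rot: [1.0, -0.0, -0.001, 0.0]
contact_force: [-0.6, 1.2, 0.8]
gripper_width: 85.2
grasp_force: 0.0
```

carry_out(
  rows=[
    [0,0,0.05,0,0,0,1],
    [0,0,0.088,0,0,0,1],
    [0,0,0.088,0,0,0,0.35],
    [0,0,0.088,0,0,0,0.2],
    [0,0,0.088,0,0,0,0],
    [0,0,0.088,0,0,0,-0.2],
    [0,0,0.088,0,0,0,-0.4],
    [0,0,0.088,0,0,0,-0.6],
    [0,0,0.088,0,0,0,-0.6],
    [0,0,0.088,0,0,0,-0.6],
  ],
)

```text
clock: 12.02
position: [461.3, -80.4, 191.6]
ee_rot: [1.0, -0.0, 0.0, 0.0]
contact_force: [-1.1, 0.6, 5.6]
gripper_width: 60.5
grasp_force: 65.1
```

carry_out(
  rows=[
    [0,0,-0.1,0,0,0,-0.6],
    [0,0,-0.25,0,0,0,-0.6],
    [0,0,-0.45,0,0,0,-0.6],
    [0,0,-0.65,0,0,0,-0.6],
    [0.1,0.01,-0.7,0,0,0,-0.6],
    [0.25,0.02,-0.7,0,0,0,-0.6],
    [0.42,0.03,-0.7,0,0,0,-0.6],
    [0.6,0.04,-0.7,0,0,0,-0.6],
    [0.75,0.044,-0.7,0,0,0,-0.6],
    [0.83,0.044,-0.7,0,0,0,-0.6],
    [0.83,0.044,-0.7,0,0,0,-0.6],
    [0.83,0.044,-0.7,0,0,0,-0.6],
  ],
)

```text
clock: 13.52
position: [626.4, -89.3, 330.3]
ee_rot: [1.0, -0.0, -0.001, -0.0]
contact_force: [-0.4, 0.2, -0.8]
gripper_width: 60.2
grasp_force: 65.4
```

Run:
```python
from h import *
print(arm.read_state()['position'])
grab('scene'); rim('scene',627,-88,40,84,96); im,d,c=grab('wrist','w3')
```

```text
[626.38117379 -89.27156166 330.32397512]
scene 61 (array([627.7, -90.1,  29.3,   1.3]), array([606.7, -91.5,  89.1]))
```

View pics/w3.png

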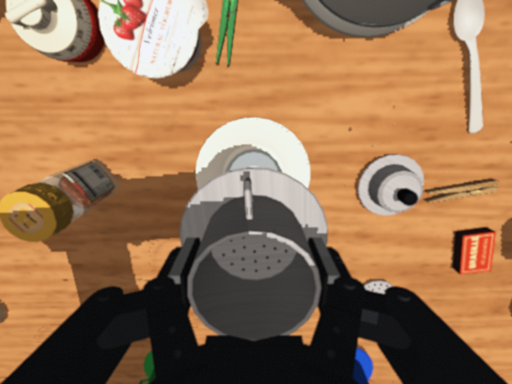

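The filter is level in the gripper, and its foot is over the glass rim near (253,160). I'll lower it.

carry_out(
  rows=[
    [0.003,0,0.08,0,0,0,-0.6],
    [0.003,0,0.15,0,0,0,-0.6],
    [0.003,0,0.2,0,0,0,-0.6],
    [0.003,0,0.23,0,0,0,-0.6],
    [0.003,0,0.25,0,0,0,-0.6],
    [0.003,0,0.265,0,0,0,-0.6],
    [0.003,0,0.275,0,0,0,-0.6],
    [0.003,0,0.28,0,0,0,-0.6],
    [0.003,0,0.285,0,0,0,-0.6],
    [0.003,0,0.285,0,0,0,-0.6],
  ],
)

```text
clock: 14.92
position: [627.9, -89.3, 274.7]
ee_rot: [1.0, -0.0, 0.0, 0.0]
contact_force: [-0.7, 0.7, -0.4]
gripper_width: 60.3
grasp_force: 65.6
```

carry_out(
  rows=[
    [0,0,0.004,0,0,0,-0.6],
    [0,0,0.007,0,0,0,-0.6],
    [0,0,0.007,0,0,0,-0.6],
  ],
)

```text
clock: 15.3
position: [628.0, -89.3, 274.6]
ee_rot: [1.0, 0.0, 0.001, 0.0]
contact_force: [-1.8, 1.3, 6.1]
gripper_width: 60.3
grasp_force: 66.2
```

carry_out(
  rows=[
    [0,0,0,0,0,0,-0.1],
    [0,0,0,0,0,0,0.5],
    [0,0,0,0,0,0,0.7],
    [0,0,0,0,0,0,1],
    [0,0,0,0,0,0,1],
    [0,0,-0.1,0,0,0,1],
    [0,0,-0.3,0,0,0,1],
    [0,0,-0.5,0,0,0,1],
    [0,0,-0.7,0,0,0,1],
    [0,0,-0.7,0,0,0,1],
    [0,0,-0.7,0,0,0,1],
  ],
)

```text
clock: 16.68
position: [627.5, -89.2, 412.1]
ee_rot: [1.0, -0.0, -0.001, -0.0]
contact_force: [0.4, -0.2, 0.1]
gripper_width: 85.7
grasp_force: 0.0
```

carry_out(
  rows=[
    [-0.2,0.2,0,0,0,0,1],
    [-0.4,0.4,0,0,0,0,0.6],
    [-0.6,0.6,0,0,0,0,0.2],
    [-0.82,0.79,0,0,0,0,-0.2],
    [-0.82,0.793,0,0,0,0,-0.2],
    [-0.82,0.793,0,0,0,0,-0.2],
    [-0.82,0.793,0,0,0,0,-0.2],
  ],
)

```text
clock: 17.55
position: [464.6, -247.2, 412.0]
ee_rot: [1.0, 0.0, -0.001, -0.0]
contact_force: [0.0, -0.4, 0.4]
gripper_width: 34.6
grasp_force: 0.0
```

Run:
```python
from h import *
s=arm.read_state(); print(s['position'],s['gripper_width'])
rim('wrist',463,-248,20,58,70,'w4'); rim('top',627,-89,45,134,147); rim('scene',627,-89,45,134,147,'s4');rim('wrist',627,-89,45,134,147)
rim('scene',627,-89,60,88,96)
```

```text
[ 464.58935988 -247.22280352  412.02225872] 34.61265089132995
wrist 99 (array([ 464.2, -246.5,    4.6,    1.5]), array([ 464.4, -246.8,   65.8]))
top 123 (array([628. , -90.1,  28.9,   0.8]), array([633.2, -92.2, 139.3]))
scene 103 (array([628.4, -90.1,  29.3,   1.4]), array([629.1, -89.2, 138.6]))
wrist 587 (array([627.4, -89.8,  28.8,   0.8]), array([604.2, -95.5, 139.9]))
scene 232 (array([629.2, -90.1,  38. ,   5.7]), array([611.1, -92.5,  93.4]))
```

View pics/s4.png

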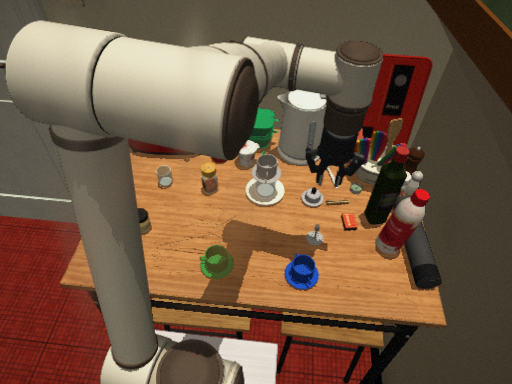

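The scene view shows the filter seated upright on the glass at (265,165), with its rim at 140 mm as expected. Next is the press.

carry_out(
  rows=[
    [-0.002,0,0.2,0,0,0,-0.2],
    [-0.002,0,0.45,0,0,0,-0.2],
    [-0.002,0,0.65,0,0,0,-0.2],
    [-0.002,0,0.8,0,0,0,-0.2],
    [-0.002,0,0.92,0,0,0,-0.2],
    [-0.002,0,0.965,0,0,0,-0.2],
    [-0.002,0,0.965,0,0,0,-0.2],
  ],
)

```text
clock: 18.68
position: [463.6, -247.7, 219.6]
ee_rot: [1.0, 0.0, -0.0, 0.0]
contact_force: [-1.1, -0.3, -0.1]
gripper_width: 33.9
grasp_force: 0.0
```

carry_out(
  rows=[
    [0,0,0,0,0,0,-0.4],
    [0,0,0,0,0,0,-0.55],
    [0,0,0,0,0,0,-0.65],
    [0,0,0,0,0,0,-0.8],
    [0,0,0,0,0,0,-1],
    [0,0,0,0,0,0,-1],
    [0,0,0,0,0,0,-1],
    [0,0,0,0,0,0,-1],
  ],
)

```text
clock: 19.68
position: [463.6, -247.8, 220.4]
ee_rot: [1.0, 0.0, 0.0, 0.0]
contact_force: [-0.0, 2.0, 5.9]
gripper_width: 10.3
grasp_force: 58.7
```

carry_out(
  rows=[
    [0,0,-0.05,0,0,0,-1],
    [0,0,-0.15,0,0,0,-1],
    [0,0,-0.3,0,0,0,-1],
    [0,0,-0.5,0,0,0,-1],
    [0,0,-0.7,0,0,0,-1],
    [0,0,-0.83,0,0,0,-1],
    [0,0,-0.85,0,0,0,-1],
    [0,0,-0.85,0,0,0,-1],
  ],
)

```text
clock: 20.68
position: [462.9, -247.7, 388.8]
ee_rot: [1.0, -0.0, -0.001, -0.0]
contact_force: [-0.2, 0.2, 0.6]
gripper_width: 9.9
grasp_force: 58.7
```

Run:
```python
from h import *
s=arm.read_state(); print(s['position'],s['gripper_width'],s['grasp_force'])
im,d,c=grab('wrist','w5'); print(np.round(pts(d,c)[150:330:12,254],0))
```

```text
[ 462.87236011 -247.71061405  388.84326211] 9.9217470799767 58.66140208672732
[[ 479. -247.    1.]
 [ 463. -247.    1.]
 [ 447. -247.    0.]
 [ 486. -247.  174.]
 [ 477. -247.  174.]
 [ 468. -247.  174.]
 [ 465. -247.  188.]
 [ 465. -247.  205.]
 [ 469. -247.  226.]
 [ 467. -247.  235.]
 [ 460. -247.  235.]
 [ 274. -247.    1.]
 [ 251. -247.    1.]
 [-491. -247. -808.]
 [-571. -247. -810.]]
```

View pics/w5.png

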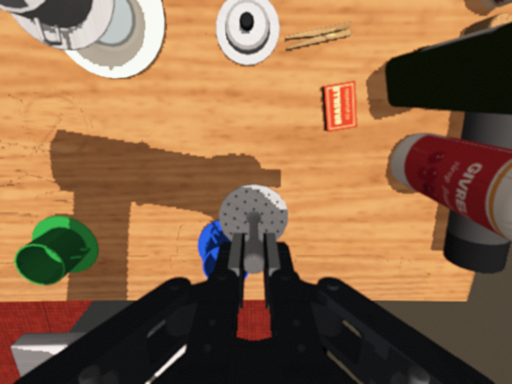

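The press is held by its knob, with its disc at (253,215). I'll check the disc centre for tilt.

Run:
```python
from h import *
im,d,c=grab('wrist'); W=pts(d,c); m=(np.abs(W[...,2]-174)<4)&(np.hypot(W[...,0]-463,W[...,1]+247)<40)
q=W[m]; print(len(q),np.round(np.linalg.lstsq(np.c_[q[:,:2]-[463,-247],np.ones(len(q))],q[:,2],rcond=None)[0],3))
cs,_=cv2.findContours(m.astype(np.uint8),0,1); k=max(cs,key=cv2.contourArea).reshape(-1,2); k=k[k[:,1]<225]; print(fit(onplane(k,c,174)))
```

```text
2830 [-7.00000e-03  7.00000e-03  1.73777e+02]
[ 465.3 -246.3   22.9    7.6]
```

carry_out(
  rows=[
    [0.06,-0.06,0,0,0,0,-1],
    [0.2,-0.2,0,0,0,0,-1],
    [0.35,-0.34,0,0,0,0,-1],
    [0.5,-0.48,0,0,0,0,-1],
    [0.64,-0.62,0,0,0,0,-1],
    [0.76,-0.73,0,0,0,0,-1],
    [0.822,-0.789,0,0,0,0,-1],
    [0.822,-0.789,0,0,0,0,-1],
    [0.822,-0.789,0,0,0,0,-1],
    [0.822,-0.789,0,0,0,0,-1],
  ],
)

```text
clock: 22.02
position: [627.1, -90.9, 390.0]
ee_rot: [1.0, -0.001, -0.0, 0.0]
contact_force: [-0.8, 0.3, 0.0]
gripper_width: 10.0
grasp_force: 58.7
```

carry_out(
  rows=[
    [0,0,0.06,0,0,0,-1],
    [0,0,0.12,0,0,0,-1],
    [0,0,0.18,0,0,0,-1],
    [0,0,0.23,0,0,0,-1],
    [0,0,0.27,0,0,0,-1],
    [0,0,0.31,0,0,0,-1],
    [0,0,0.34,0,0,0,-1],
    [0,0,0.36,0,0,0,-1],
    [0,0,0.37,0,0,0,-1],
    [0,0,0.37,0,0,0,-1],
  ],
)

```text
clock: 23.28
position: [627.8, -90.1, 315.8]
ee_rot: [1.0, -0.0, 0.0, 0.0]
contact_force: [-0.2, 1.0, -0.3]
gripper_width: 10.5
grasp_force: 58.7
```

carry_out(
  rows=[
    [0,0,0.006,0,0,0,-1],
    [0,0,0.01,0,0,0,-1],
    [0,0,0.013,0,0,0,-1],
    [0,0,0.013,0,0,0,-1],
  ],
)

```text
clock: 23.78
position: [628.1, -90.1, 314.9]
ee_rot: [1.0, 0.0, 0.001, 0.0]
contact_force: [-1.0, 0.8, 6.5]
gripper_width: 10.7
grasp_force: 59.4
```

carry_out(
  rows=[
    [0,0,0,0,0,0,-0.7],
    [0,0,0,0,0,0,-0.5],
    [0,0,0,0,0,0,-0.45],
    [0,0,0,0,0,0,-0.45],
    [0,0,0,0,0,0,-0.45],
    [0,0,-0.05,0,0,0,-0.45],
    [0,0,-0.15,0,0,0,-0.45],
    [0,0,-0.3,0,0,0,-0.4],
    [0,0,-0.45,0,0,0,-0.2],
    [0,0,-0.5,0,0,0,-0.2],
    [0,0,-0.5,0,0,0,-0.2],
  ],
)

```text
clock: 25.15
position: [627.6, -90.1, 413.6]
ee_rot: [1.0, -0.0, 0.001, -0.0]
contact_force: [0.6, 0.4, -0.3]
gripper_width: 34.1
grasp_force: 0.0
```

carry_out(
  rows=[
    [-0.015,0.2,0,0,0,0,-0.2],
    [-0.03,0.4,0,0,0,0,-0.2],
    [-0.05,0.6,0,0,0,0,-0.2],
    [-0.065,0.755,0,0,0,0,-0.2],
    [-0.065,0.755,0,0,0,0,-0.2],
    [-0.065,0.755,0,0,0,0,-0.2],
    [-0.065,0.755,0,0,0,0,-0.2],
  ],
)

```text
clock: 26.02
position: [614.9, -240.1, 412.6]
ee_rot: [1.0, 0.0, -0.0, -0.0]
contact_force: [-0.4, -0.1, 0.4]
gripper_width: 34.2
grasp_force: 0.0
```

Run:
```python
from h import *
s=arm.read_state(); print(s['position'],s['gripper_width'])
rim('wrist',615,-241,20,45,56,'w6'); rim('scene',628,-90,45,134,147);rim('scene',628,-90,15,152,170);rim('wrist',628,-90,15,152,170);rim('wrist',628,-90,45,134,147)
im=cv2.imread('pics/w6.png')
```

```text
[ 614.90007591 -240.13624023  412.62681976] 34.20556526029723
wrist 115 (array([ 616.2, -239.5,    5.2,    1.7]), array([ 616.7, -239.7,   51.2]))
scene 104 (array([628.8, -90. ,  29.2,   6.2]), array([624.2, -89.8, 138.7]))
scene 17 (array([627.8, -90.3,   4.6,   1.7]), array([625.9, -91.3, 160.4]))
wrist 261 (array([ 5.90798e+04, -7.00042e+04,  9.11274e+04,  3.30000e+00]), array([629. , -91.8, 159.9]))
wrist 1140 (array([628.5, -89.2,  28.6,   5.3]), array([629.5, -87.2, 139.8]))
```

View pics/w6.png

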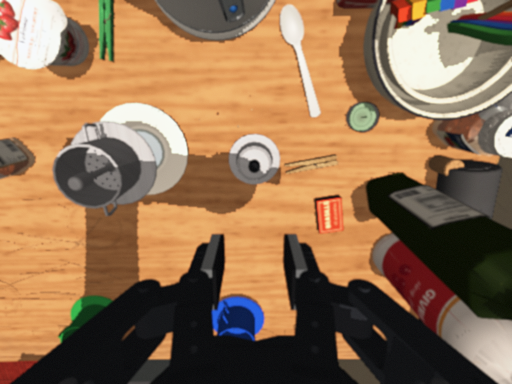

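Run:
```python
from h import *
for n in('wrist','top0'):
    W=np.load('top0.npz')['W'] if n=='top0' else pts(*grab('wrist')[1:])
    q=W.reshape(-1,3); q=q[(q[:,2]>30)&(q[:,1]<-270)&(q[:,1]>-480)&(q[:,0]>500)&(q[:,0]<760)&(q[:,2]<400)]
    D=np.hypot(q[:,0]-615,q[:,1]+241); i=np.argsort(D)[:2000:400]; print(n,np.c_[q[i],D[i]].round())
```

```text
wrist [[ 620. -270.  294.   30.]
 [ 619. -274.  297.   34.]
 [ 613. -278.  297.   37.]
 [ 608. -279.  297.   39.]
 [ 625. -280.  299.   40.]]
top0 [[ 700. -379.   78.  162.]
 [ 719. -375.   40.  169.]
 [ 555. -408.  205.  177.]
 [ 562. -415.  249.  182.]
 [ 556. -419.  236.  188.]]
```

carry_out(
  rows=[
    [0.003,0,0.2,0,0,0,-0.2],
    [0.003,0,0.45,0,0,0,-0.2],
    [0.003,0,0.65,0,0,0,-0.2],
    [0.003,0,0.8,0,0,0,-0.2],
    [0.003,0,0.92,0,0,0,-0.2],
    [0.003,0,1,0,0,0,-0.2],
    [0.003,0,1,0,0,0,-0.2],
    [0.003,0,1,0,0,0,-0.2],
  ],
)

```text
clock: 27.32
position: [615.9, -241.1, 214.3]
ee_rot: [1.0, 0.0, 0.001, 0.0]
contact_force: [0.6, -0.3, 0.9]
gripper_width: 34.5
grasp_force: 0.0
```

carry_out(
  rows=[
    [0,0,0.022,0,0,0,-0.3],
    [0,0,0.022,0,0,0,-0.4],
    [0,0,0.022,0,0,0,-0.5],
    [0,0,0.022,0,0,0,-0.6],
    [0,0,0.022,0,0,0,-0.8],
    [0,0,0.022,0,0,0,-1],
    [0,0,0.022,0,0,0,-1],
    [0,0,0.022,0,0,0,-1],
    [0,0,0.022,0,0,0,-1],
  ],
)

```text
clock: 28.45
position: [615.6, -241.1, 209.0]
ee_rot: [1.0, -0.0, 0.0, 0.0]
contact_force: [0.1, 0.2, 1.9]
gripper_width: 12.0
grasp_force: 58.6
```

carry_out(
  rows=[
    [0,0,-0.05,0,0,0,-1],
    [0,0,-0.15,0,0,0,-1],
    [0,0,-0.3,0,0,0,-1],
    [0,0,-0.5,0,0,0,-1],
    [0,0,-0.7,0,0,0,-1],
    [0,0,-0.87,0,0,0,-1],
    [0,0,-0.95,0,0,0,-1],
    [0,0,-0.95,0,0,0,-1],
    [0,0,-0.95,0,0,0,-1],
  ],
)

```text
clock: 29.58
position: [615.0, -240.9, 396.6]
ee_rot: [1.0, -0.0, -0.002, -0.001]
contact_force: [-0.3, -0.7, -1.5]
gripper_width: 12.2
grasp_force: 58.6
```

Run:
```python
from h import *
print(arm.read_state()['position'])
im,d,c=grab('wrist','w7'); W=pts(d,c); m=(np.abs(W[...,2]-198)<4)&(np.hypot(W[...,0]-615,W[...,1]+240)<42)
q=W[m]; print(len(q),np.round(np.linalg.lstsq(np.c_[q[:,:2]-[615,-240],np.ones(len(q))],q[:,2],rcond=None)[0],3))
e=W[(W[...,2]>190)&(W[...,2]<204)&(np.hypot(W[...,0]-615,W[...,1]+240)<45)]; print(e.min(0),e.max(0))
rim('wrist',628,-90,45,134,147)
```

```text
[ 614.9677822  -240.90297133  396.56088917]
2911 [1.00000e-03 1.30000e-02 1.97357e+02]
[ 592.73150045 -274.28557483  194.86146473] [ 649.56553263 -204.3996674   203.97551118]
wrist 1374 (array([628.6, -89.3,  28.7,   5.4]), array([629.9, -85.9, 139.7]))
```

View pics/w7.png

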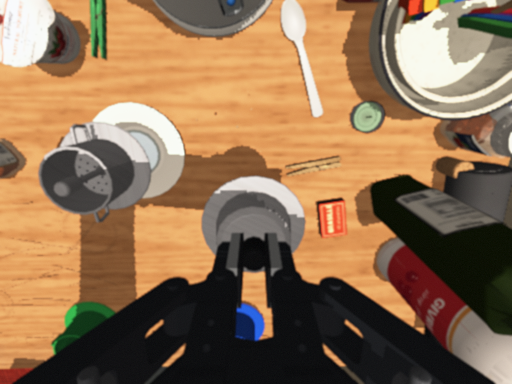

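The lid is level in the gripper at (254,215), and the press stands inside the filter at (60,187). I'll move the lid over the stack.

carry_out(
  rows=[
    [0.005,-0.06,0,0,0,0,-1],
    [0.015,-0.18,0,0,0,0,-1],
    [0.03,-0.33,0,0,0,0,-1],
    [0.042,-0.5,0,0,0,0,-1],
    [0.053,-0.65,0,0,0,0,-1],
    [0.063,-0.74,0,0,0,0,-1],
    [0.063,-0.755,0,0,0,0,-1],
    [0.063,-0.755,0,0,0,0,-1],
    [0.063,-0.755,0,0,0,0,-1],
  ],
)

```text
clock: 30.8
position: [627.9, -90.9, 398.6]
ee_rot: [1.0, -0.001, -0.0, 0.0]
contact_force: [-0.3, -0.1, -0.7]
gripper_width: 12.0
grasp_force: 58.6
```

carry_out(
  rows=[
    [0,0,0.05,0,0,0,-1],
    [0,0,0.1,0,0,0,-1],
    [0,0,0.15,0,0,0,-1],
    [0,0,0.19,0,0,0,-1],
    [0,0,0.22,0,0,0,-1],
    [0,0,0.24,0,0,0,-1],
    [0,0,0.255,0,0,0,-1],
    [0,0,0.265,0,0,0,-1],
    [0,0,0.275,0,0,0,-1],
    [0,0,0.275,0,0,0,-1],
  ],
)

```text
clock: 32.05
position: [628.0, -90.1, 343.6]
ee_rot: [1.0, -0.0, -0.0, 0.0]
contact_force: [-0.5, -0.9, -1.1]
gripper_width: 11.8
grasp_force: 58.6
```

carry_out(
  rows=[
    [0,0,0.005,0,0,0,-1],
    [0,0,0.01,0,0,0,-1],
    [0,0,0.014,0,0,0,-1],
    [0,0,0.014,0,0,0,-1],
  ],
)

```text
clock: 32.55
position: [628.3, -90.1, 342.6]
ee_rot: [1.0, 0.0, 0.001, 0.0]
contact_force: [-0.9, 0.7, 5.8]
gripper_width: 11.9
grasp_force: 59.2
```

Contact came at the expected height of 342. Now I'll release and withdraw.

carry_out(
  rows=[
    [0,0,0,0,0,0,-0.7],
    [0,0,0,0,0,0,-0.4],
    [0,0,0,0,0,0,-0.2],
    [0,0,0,0,0,0,-0.2],
    [0,0,0,0,0,0,-0.2],
    [0,0,-0.05,0,0,0,-0.2],
    [0,0,-0.15,0,0,0,-0.2],
    [0,0,-0.3,0,0,0,-0.2],
    [0,0,-0.45,0,0,0,-0.2],
    [0,0,-0.45,0,0,0,-0.2],
  ],
)

```text
clock: 33.8
position: [628.2, -90.2, 435.0]
ee_rot: [1.0, 0.0, 0.004, 0.0]
contact_force: [0.7, -0.0, -1.3]
gripper_width: 34.1
grasp_force: 0.0
```

carry_out(
  rows=[
    [-0.2,0.1,0,0,0,0,-0.2],
    [-0.4,0.3,0,0,0,0,-0.2],
    [-0.6,0.5,0,0,0,0,-0.2],
    [-0.7,0.7,0,0,0,0,-0.2],
    [-0.7,0.7,0,0,0,0,-0.2],
    [-0.7,0.7,0,0,0,0,-0.2],
  ],
)

```text
clock: 34.55
position: [487.9, -230.0, 430.6]
ee_rot: [1.0, -0.0, -0.0, -0.0]
contact_force: [0.3, 0.9, 0.5]
gripper_width: 34.5
grasp_force: 0.0
```

Run:
```python
from h import *
im,d,c=grab('wrist'); W=pts(d,c); q=W[(np.hypot(W[...,0]-628,W[...,1]+90)<40)]
f=q[(q[:,2]>135)&(q[:,2]<147)]; print(len(f),np.median(f,0),np.round(np.linalg.lstsq(np.c_[f[:,:2]-[628,-90],np.ones(len(f))],f[:,2],rcond=None)[0],3)); print(np.nanmax(q[:,2]))
rim('scene',628,-90,15,176,192,'s8'); im=cv2.imread('pics/s8.png'); cv2.imwrite('pics/c8.png',cv2.resize(im[120:240,190:340],None,fx=4,fy=4,interpolation=2))
```

```text
1850 [ 608.4840543  -107.57985555  143.32304104] [5.00000e-03 1.00000e-03 1.43527e+02]
187.19058432065168
scene 23 (array([627.8, -90.6,   5.3,   1.4]), array([626.5, -90.6, 184.7]))
```

View pics/c8.png

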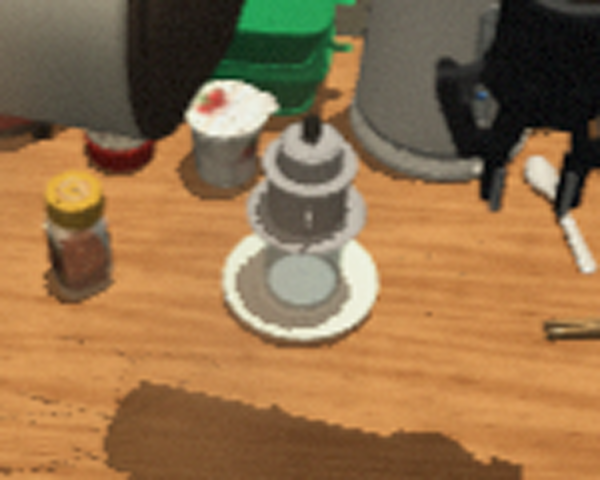

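The picture shows the stack upright on the saucer. The lid flange is level, with its top at about 143 mm, and the knob top is at 185 mm, both as expected for a fully seated lid. I'm handing the job in.

```bash
python3 -c "
from bench import arm
print(arm.job_done())"
```

```text
the job is handed in; nothing more can be done
None
```

The drip-coffee set is back together as one upright stack on its saucer (larger glass, filter, press, then the lid fully down), and I handed the job in after about 35 s of the 112 s allowed.

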